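# Dry run along a tacked weld joint

### The job

Do a dry run of the weld: pointing the fingertips down at the tacked edge of the tongue-shaped plate, follow the row of tacks along that edge from the tack by the square end, along the side and around the curve, to the last tack on the round end, staying about a centimetre above the joint all the way. Do not touch or shift the workpiece or anything around it, and finish with the fingertips still pointing at the last tack from that height.

Things in the scene. Friction and masses are not known exactly. Their poses are not given: they have to be found in the camera images.
- workpiece: Loose steel workpiece (2 to 4 kg) lying flat, turned any way. Grey base plate 190 (x) x 210 (y) x 8 mm; on it a bare steel tongue plate 130 mm wide, 6 thick: square end at y=-85, straight sides x=+-65 to y=+13, then half-round, radius 65. Six tack welds (dark domes 18 mm wide) on its edge, 44 mm apart, up side x=+65 and around the round end. Origin: centre of underside.
- tack1 (a point): Top of the first tack, 8 mm from the corner at the square end of the tongue plate, 16 mm above the bench. Axes as the workpiece's.
- gap1 (a point): Unmarked point on the joint (edge of the tongue plate) half way between tacks 1 and 2, 22 mm along the edge from each, 16 mm above the bench.
- tack2 (a point): Top of tack number 2 counted from the square end, 16 mm above the bench. Axes as the workpiece's.
- gap2 (a point): Unmarked point on the joint (edge of the tongue plate) half way between tacks 2 and 3, 22 mm along the edge from each, 16 mm above the bench.
- tack3 (a point): Top of tack number 3 counted from the square end, 16 mm above the bench. Axes as the workpiece's.
- gap3 (a point): Unmarked point on the joint (edge of the tongue plate) half way between tacks 3 and 4, 22 mm along the edge from each, 16 mm above the bench.
- tack4 (a point): Top of tack number 4 counted from the square end, 16 mm above the bench. Axes as the workpiece's.
- gap4 (a point): Unmarked point on the joint (edge of the tongue plate) half way between tacks 4 and 5, 22 mm along the edge from each, 16 mm above the bench.
- tack5 (a point): Top of tack number 5 counted from the square end, 16 mm above the bench. Axes as the workpiece's.
- gap5 (a point): Unmarked point on the joint (edge of the tongue plate) half way between tacks 5 and 6, 22 mm along the edge from each, 16 mm above the bench.
- tack6 (a point): Top of the last tack, on the round end, just past its top, 16 mm above the bench. Axes as the workpiece's.
- fixture_bolt: Steel fixture bolt, 24 mm across, 38 mm tall, standing loose on the tongue plate, at least 75 mm from the tacks. Origin: centre of its underside. Leave it alone.
- pipe_offcut: White plastic pipe offcut, 32 mm across, 70 mm tall, standing on the bench beside the workpiece. Origin: centre of its foot. Leave it alone.
- magnet_square: Dark steel L-shaped welding square, 90 x 90 x 20 mm, lying on the bench beside the workpiece. Origin: centre of its underside. Leave it alone.
- pipe_cutter: Red-handled pipe cutter, about 245 x 50 x 24 mm, lying on the bench beside the workpiece. Origin: under its middle. Leave it alone.

How it is judged:
By the outcome, as a careful person would: the job done as asked, in the order asked, and still so for the second after the job is handed in, with the robot touching nothing.
It also fails if it takes over 48 s, if anything falls off the work surface, if the arm or the gripper's body presses on something with over 40 N, if the wrist force passes 120 N, or if a joint passes its speed limit or range.

### The arm

A 6-joint arm with a two-finger parallel gripper is mounted at the origin on the work surface. World frame = base frame: x ahead of the robot, y to its left, z up, the work surface at z = 0. Lengths are in mm, angles in rad, forces in N, time in s.
With the tool pointing down it reaches from about 350 to 875 mm from the base axis. Payload 15.5 kg.
Tool frame: the origin (TCP) lies between the finger pads, 19 mm behind the fingertips; this is the grasp point; z points along the fingers, y is the line along which they close (so a half turn about z gives the same grasp; the last joint's range is limited). The gripper opens to 85 mm and grips with 20 to 120 N. Pads are 22 mm wide; open, the fingers measure 114 mm over their backs; the gripper's body (76 mm by 85 mm) begins 54 mm behind the grasp point. The pads swing forward as they close: fully open they stand 13 mm farther back than shut.
Start: joints at [-1.327, 0.494, 1.345, -0, 1.302, -0.096], TCP at [208.313, -589.264, 249.977] pointing down, gripper open.
Joint ranges: [-2.91, 2.91], [-0.82, 2.16], [0.22, 2.67], [-1.22, 4.37], [0.12, 2.79], [-3.08, 3.08]. Speed limits (rad/s): [1.89, 1.89, 2.57, 3.01, 3.01, 3.01].

### API

Orientations are given as a unit quaternion [x, y, z, w].
In Python, from rig import * gives the robot as it stands. The module is installed in compiled form; this text tells all that it offers.
- The arm moves only by the tool apply_moves, never from a script. Its argument "steps" is a list that holds one entry, the list of rows, each a list of 4 numbers: the shift along the tool's x, y, z in units of 40 mm (1.0 is 40 mm), then the turn about the tool's z in units of 5 degrees (1.0 is 5 degrees). A call has 1 to 10 rows; each row is the pose to reach, as a shift and turn from the pose commanded when the call began, along the tool's axes at that moment; what a row does not reach only later rows make up. A row lasts 1/8 s, in which the tool goes at most 62.5 mm and 10.7 degrees, less where a joint would pass 70% of its speed; a pose out of reach is approached as far as the arm can. A call with a gripper value outside its range is refused whole. "gripper" is the finger opening in mm, from 0 to 85.4, set as the call begins (left out, the last holds). The fingers move at their own pace and stop on an object; the grip force is fixed at half the most. Time passes only in rows, so rows that repeat a pose let the fingers close. It gives the time, the measured TCP pose, the force, the opening and the grip force at its end, in the units of the state.
- observe(): the state, without advancing time (a new reading comes with each control period).
- read_camera(name): name is "scene" or "side" or "wrist"; returns the picture (480x640x3 uint8, blue, green, red); there is no depth.
- get_calibration(name): a dict with "fx", "fy", "cx", "cy" (pixels), "origin" and "rotation" of the camera in the world. Camera axes: x right, y down, z forward; pixel columns grow to the right and rows downward; lengths in mm; the calibration is good to about 2 mm. A picture is of the moment at which its call begins: read the wrist's pose just before it. get_calibration takes no time and is no camera call; for the wrist camera it gives the pose at the moment of the call.
- hand_in(): hands the job in; it is judged then, once.
Trained networks look in the newest picture that a camera, given by its name, has taken for a name from the list of things; names that differ only in an ending like _2 or _b are one class to them, and where a whole thing is asked for, a point or a joint stands for the part that bears it (a point fixed in the world has none). Each returns a list of dicts, best first, with "confidence" (0 to 1); they miss things now and then, are a little off and sometimes report something else, mostly with a low value. They report only what shows in the picture. A call takes as long as a camera call.
- search_frame(camera, label): "rect" ([left, top, right, bottom] in pixels, round what is visible of it).
- place_of(camera, label): "uv" ([column, row] in pixels: a listed point, or the origin of a listed thing).
The state is a dict: "time_s": time; "q": joint angles; "qd": joint speeds; "joint_efforts": joint torques, N m; "tcp_pos": TCP position; "tool_rot": TCP orientation; "force": force on the tool from outside, world axes, zero at the start; "ft_torque": the same for the moment, N m; "gripper_width": finger opening in mm; "gripper_force": force on a finger pad.
Only numpy, scipy, OpenCV 4.12 (cv2) and the standard library are available. Lean on these libraries where they do the work, as an engineer would, in place of code of your own. Each camera call takes 0.05 s, during which the arm holds its last target. There are 200 camera calls.

## Working session

There is one attempt and no reset: what is moved stays moved. The work goes in short steps, Python scripts to look and compute and a tool call to move; the robot and the scene stay as the last step left them, time stands still between calls to the robot, and variables do not carry over. Pictures are saved under pics/ and viewed, at most 10 in all, crops included, and the job is handed in when it is done.

Besides the shell and the picture viewer there is one more tool, called after "Emit:" as a command line: name --argument value ..., lists and objects as JSON in quotes. apply_moves: Moves the arm, as the interface text tells. Its arguments: {"type":"object","properties":{"steps":{"type":"array","items":{"type":"array","items":{"type":"array","items":{"type":"number"}}}},"gripper":{"type":"number"}},"required":["steps"]}

```bash
mkdir -p pics
cat > h.py <<'E'
from rig import *
import numpy as np, cv2
def ray(cam,uv,z):
    c=get_calibration(cam);R=np.array(c["rotation"]);o=np.array(c["origin"])
    d=R@np.array([(uv[0]-c["cx"])/c["fx"],(uv[1]-c["cy"])/c["fy"],1])
    return o+d*(z-o[2])/d[2]
E
python3 - <<'E'
from h import *
np.set_printoptions(precision=1,suppress=True)
s=observe();print(s["time_s"],s["tcp_pos"],s["tool_rot"],s["gripper_width"])
for cam in("scene","side"):
    cv2.imwrite(f"pics/{cam}0.png",read_camera(cam)); print(cam,get_calibration(cam)["origin"])
    for l,z in [(f"tack{i}",16) for i in range(1,7)]+[("gap%d"%i,16) for i in range(1,6)]+[("workpiece",0),("fixture_bolt",14),("pipe_offcut",0),("magnet_square",0),("pipe_cutter",0)]:
        for r in place_of(cam,l)[:2]: print(l,np.array(r["uv"]),round(r["confidence"],2),ray(cam,r["uv"],z)[:2])
print(observe()["time_s"])
E
```

```text
0.0 [ 208.2 -588.9  249.4] [ 1.   0.2 -0.  -0. ] 85.13165594204787
scene [1168.7  253.5 1078.1]Traceback (most recent call last):
  File "<stdin>", line 7, in <module>
  File "h.py", line 5, in ray
    d=R@np.array([(uv[0]-c["cx"])/c["fx"],(uv[1]-c["cy"])/c["fy"],1])
      ~^~~~~~~~~~~~~~~~~~~~~~~~~~~~~~~~~~~~~~~~~~~~~~~~~~~~~~~~~~~~~~
ValueError: matmul: Input operand 1 has a mismatch in its core dimension 0, with gufunc signature (n?,k),(k,m?)->(n?,m?) (size 3 is different from 4)
```

View pics/scene0.png

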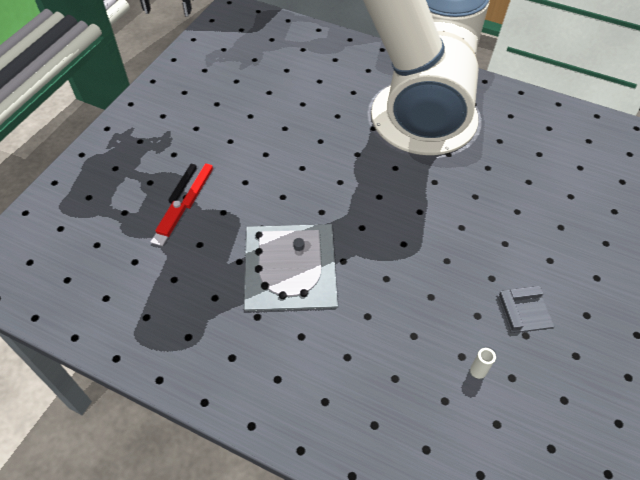

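The scene picture shows the workpiece at about (290,267). The tacks run down its left side from (259,235) and around the bottom to (304,293), with the bolt at (299,243). The cutter, pipe and square are well away. The camera rotation is a quaternion, so I'll fix the helper.

```bash
sed -i 's/R=np.array(c\["rotation"\])/R=Rotation.from_quat(c["rotation"]).as_matrix()/; 1i from scipy.spatial.transform import Rotation' h.py
python3 - <<'E'
from h import *
np.set_printoptions(precision=1,suppress=True)
print(np.round(observe()["tool_rot"],4))
for cam in("scene","side"):
    cv2.imwrite(f"pics/{cam}1.png",read_camera(cam)); print(cam,get_calibration(cam)["origin"])
    for l,z in [(f"tack{i}",16) for i in range(1,7)]+[("workpiece",0),("fixture_bolt",14),("pipe_offcut",0),("magnet_square",0),("pipe_cutter",0)]:
        for r in place_of(cam,l)[:2]: print(l,np.array(r["uv"]),round(r["confidence"],2),ray(cam,r["uv"],z)[:2])
c=get_calibration("wrist");print(c, observe()["time_s"])
E
```

```text
[ 1.   0.2 -0.  -0. ]
scene [1168.7  253.5 1078.1]
tack1 [281.6 294.7] 0.96 [639.2 -75.2]
tack1 [255.4 236.4] 0.84 [ 534.7 -195.1]
tack2 [281.6 294.7] 0.96 [639.2 -75.2]
tack2 [255.4 236.4] 0.84 [ 534.7 -195.1]
tack3 [281.6 294.7] 0.96 [639.2 -75.2]
tack3 [255.4 236.4] 0.84 [ 534.7 -195.1]
tack4 [281.6 294.7] 0.96 [639.2 -75.2]
tack4 [255.4 236.4] 0.84 [ 534.7 -195.1]
tack5 [281.6 294.7] 0.96 [639.2 -75.2]
tack5 [255.4 236.4] 0.84 [ 534.7 -195.1]
tack6 [281.6 294.7] 0.96 [639.2 -75.2]
tack6 [255.4 236.4] 0.84 [ 534.7 -195.1]
fixture_bolt [258.3 267. ] 0.31 [ 600.3 -151.5]
pipe_offcut [477.5 368.9] 0.82 [610.1 335.1]
magnet_square [523.8 312.2] 0.83 [448.6 382.5]
magnet_square [264.2 282.9] 0.7 [ 622.1 -126.3]
pipe_cutter [185.4 202.1] 0.7 [ 511.6 -393.5]
side [ 313.4 -714.7  492.3]
tack1 [368.9 261.3] 0.98 [638.1 -69.5]
tack1 [333.4 311.8] 0.97 [ 520.3 -190.1]
tack2 [368.9 261.3] 0.98 [638.1 -69.5]
tack2 [333.4 311.8] 0.97 [ 520.3 -190.1]
tack3 [368.9 261.3] 0.98 [638.1 -69.5]
tack3 [333.4 311.8] 0.97 [ 520.3 -190.1]
tack4 [368.9 261.3] 0.98 [638.1 -69.5]
tack4 [333.4 311.8] 0.97 [ 520.3 -190.1]
tack5 [368.9 261.3] 0.98 [638.1 -69.5]
tack5 [333.4 311.8] 0.97 [ 520.3 -190.1]
tack6 [368.9 261.3] 0.98 [638.1 -69.5]
tack6 [333.4 311.8] 0.97 [ 520.3 -190.1]
workpiece [338.3 283.2] 0.77 [564.  -98.4]
workpiece [358.5 254.4] 0.69 [638.9 -17.8]
fixture_bolt [319.5 278.2] 0.71 [529.2 -91.1]
pipe_offcut [298.2 189.7] 0.84 [608.9 325.7]
pipe_offcut [353.1 300. ] 0.28 [ 571.6 -153.1]
magnet_square [233.7 189.4] 0.76 [445.1 376.7]
magnet_square [337.8 283. ] 0.16 [563.4 -97.6]
pipe_cutter [386.5 421.6] 0.78 [ 518.2 -397.4]
{'fx': 432.2096774930228, 'fy': 432.2096774930228, 'cx': 318.7426098193253, 'cy': 241.94024134343118, 'origin': array([ 272.5, -566.3,  374.1]), 'rotation': array([ 0.8, -0.6, -0.1,  0.1])} 1.3
```

View pics/side1.png

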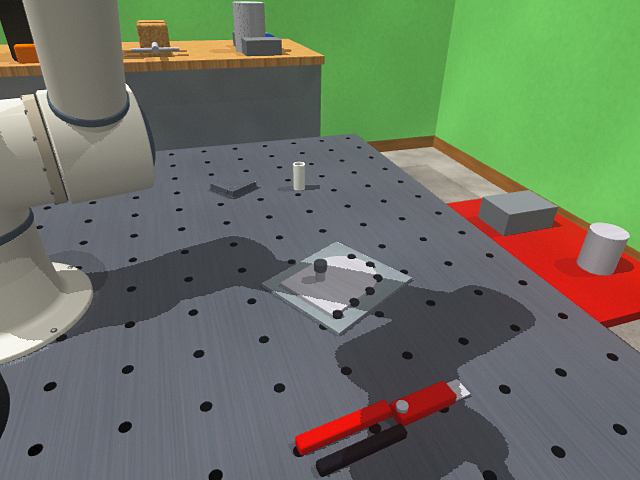

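The side picture agrees: workpiece at about (338,285), bolt at (320,266), six tacks from (337,314) round to about (352,257). Next I'll work out the move that puts the wrist camera over the piece.

Run:
```python
from h import *
s=observe();R=Rotation.from_quat(s["tool_rot"]).as_matrix();c=get_calibration("wrist")
np.set_printoptions(precision=4,suppress=True)
print(R, R.T@(np.array(c["origin"])-s["tcp_pos"]), R.T@Rotation.from_quat(c["rotation"]).as_matrix())
print(R.T@(np.array([575,-108,370])-c["origin"])/40)
```

```text
[[ 0.9428  0.3333 -0.    ]
 [ 0.3333 -0.9428  0.    ]
 [-0.     -0.     -1.    ]] [  68.175    -0.2687 -124.1297] [[ 0.0007 -0.9632 -0.2688]
 [ 1.      0.0007  0.0001]
 [ 0.0001 -0.2688  0.9632]]
[10.9488 -8.2813  0.1027]
```

Emit:
apply_moves --steps '[[[1.2,-0.7,0,0],[2.4,-1.5,0,0],[3.6,-2.2,0,0],[4.8,-3.0,0,0],[6.0,-3.7,0,0],[7.2,-4.5,0,0],[8.4,-5.2,0,0],[9.6,-6.0,0,0],[10.8,-6.7,0,0],[12.0,-7.5,0,0]]]' --gripper 0

```text
time_s: 2.55
tcp_pos: [562.0, -145.0, 250.1]
tool_rot: [0.986, 0.169, 0.0, 0.0]
force: [0.6, -0.6, 0.2]
gripper_width: -0.0
gripper_force: 0.0
```

Emit:
apply_moves --steps '[[[0.7,-0.4,0,0],[1.2,-0.8,0,0],[1.2,-0.8,0,0],[1.2,-0.8,0,0]]]'

```text
time_s: 3.05
tcp_pos: [595.1, -100.7, 249.9]
tool_rot: [0.986, 0.169, -0.0, 0.0]
force: [-0.1, -0.7, 0.2]
gripper_width: -0.1
gripper_force: 0.0
```

Run:
```python
from h import *
np.set_printoptions(precision=1,suppress=True)
s=observe();print(s["time_s"],s["tcp_pos"],s["tool_rot"],s["gripper_width"])
cv2.imwrite("pics/w1.png",read_camera("wrist"))
for r in place_of("wrist","tack1"): print(np.array(r["uv"]),round(r["confidence"],2),ray("wrist",r["uv"],16)[:2])
for r in place_of("wrist","fixture_bolt")+place_of("wrist","workpiece"): print(np.array(r["uv"]),round(r["confidence"],2),ray("wrist",r["uv"],14)[:2])
im=read_camera("side")
cv2.imwrite("pics/s2.png",cv2.resize(im[100:340,200:520],None,fx=2.5,fy=2.5,interpolation=cv2.INTER_CUBIC))
c=get_calibration("side");R=Rotation.from_quat(c["rotation"]).as_matrix()
for d in (0,19,32):
    p=R.T@(s["tcp_pos"]-np.array([0,0,d])-c["origin"]);uv=np.array([c["fx"]*p[0]/p[2]+c["cx"],c["fy"]*p[1]/p[2]+c["cy"]]);print(d,uv,(uv-[200,100])*2.5)
```

```text
3.05 [ 595.1 -100.7  249.9] [ 1.   0.2 -0.   0. ] -0.06898623242310013
[352.7 167.8] 0.8 [ 633.8 -116.6]
[386.3 311.5] 0.67 [ 523.9 -190.4]
[382.3 264.6] 0.67 [ 564.1 -170.5]
[257.1 158.4] 0.66 [614.9 -40.4]
[376. 215.] 0.57 [ 603.4 -149.2]
[284.8 271.8] 0.65 [528.8 -92.4]
[371.1 189.3] 0.74 [ 622.2 -137.6]
[302.1 238.4] 0.56 [562.7 -96.9]
0 [362.7 153.9] [406.7 134.8]
19 [361.9 165.2] [404.9 163. ]
32 [361.4 172.7] [403.6 181.8]
```

View pics/w1.png

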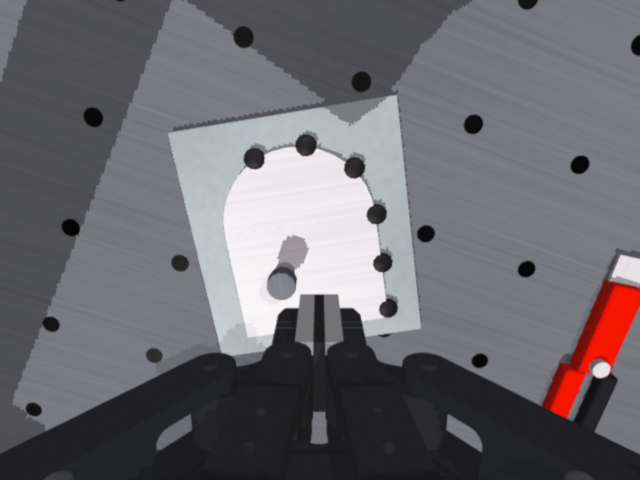

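View pics/s2.png

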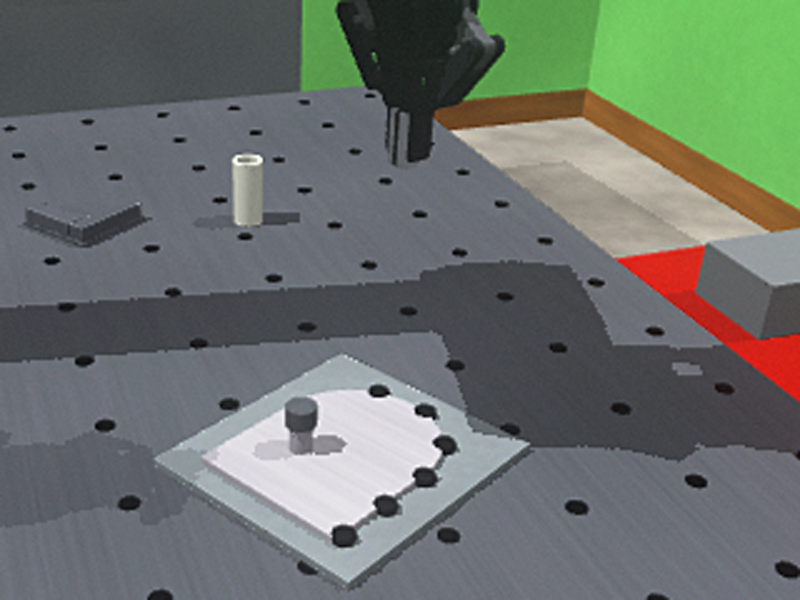

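The wrist picture shows the tacks in order at (388,308), (383,263), (376,214), (354,167), (306,145) and (254,158), with the bolt at (282,280). The side crop puts the shut fingertips at about (405,165), which matches TCP + 19 mm. Next I'll fit the workpiece pose from tack centroids in all three cameras.

```bash
cat > fit.py <<'E'
from h import *
from scipy.optimize import least_squares
np.set_printoptions(precision=1,suppress=True)
def edge(s):
    if s<=90: return [65,-77+s]
    a=(s-90)/65; return [65*np.cos(a),13+65*np.sin(a)]
M=np.array([edge(44*i) for i in range(6)])
def place(p,m): c,s=np.cos(p[2]),np.sin(p[2]); return m@np.array([[c,s],[-s,c]])+p[:2]
def fit(P):
    return least_squares(lambda p:(place(p,M)-P).ravel(),[575,-100,-1.9],loss="soft_l1",f_scale=2)
E
cat > meas.py <<'E'
from fit import *
guess={"wrist":[(388,308),(383,263),(376,214),(354,167),(306,145),(254,158)]}
p0=fit(np.array([ray("wrist",u,12)[:2] for u in guess["wrist"]])).x
def proj(cam,P):
    c=get_calibration(cam);q=Rotation.from_quat(c["rotation"]).as_matrix().T@(P-c["origin"])
    return np.array([c["fx"]*q[0]/q[2]+c["cx"],c["fy"]*q[1]/q[2]+c["cy"]])
for cam,rad in(("wrist",14),("scene",6),("side",8)):
    g=cv2.cvtColor(read_camera(cam),cv2.COLOR_BGR2GRAY).astype(float);out=[]
    yy,xx=np.mgrid[:480,:640]
    for m in place(p0,M):
        u=proj(cam,np.array([*m,12]))
        for _ in range(4):
            w=np.clip(85-g,0,50)*(np.hypot(xx-u[0],yy-u[1])<rad); u=np.array([(w*xx).sum(),(w*yy).sum()])/w.sum()
        out.append(u)
    P=np.array([ray(cam,u,12)[:2] for u in out]);f=fit(P)
    print(cam,f.x[:2],round(f.x[2],4));print(np.array(out).tolist() if 0 else (place(f.x,M)-P).tolist())
print(observe()["time_s"])
E
python3 meas.py
```

```text
wrist [563.9 -97.4] -1.0683
[[0.6532230128023002, 0.8254857711653756], [0.4073906922773176, 0.8790912145631751], [0.27876153853173946, 0.8011929789187775], [-0.3200346639318923, 0.04941378325293044], [-0.6115366846851202, -0.9937187813334845], [-0.40336633662559507, -2.171254574774011]]
scene [563.  -98.8] 5.2114
[[0.8311202976159393, 1.1225498174229074], [0.7514633934232506, 1.1346712742424643], [0.37577065593950465, 1.0127479034599958], [-0.7750000723083303, -0.3855303430649428], [-0.5510689347001971, -1.1969353991645875], [-0.6132789855353167, -2.1478714327167125]]
side [563.1 -98.7] -1.0743
[[0.7891673878328902, 1.2144524962892262], [0.49627509871720576, 1.1667218580174392], [0.8160506127243252, 1.1998723312001118], [-0.5624576485174657, 0.2713928971516708], [-1.0526103125471309, -2.4887101348852525], [-0.5146334470034617, -3.9542259942465137]]
3.45
```

```bash
cat > m2.py <<'E'
exec(open("meas.py").read().split("for cam,rad")[0])
im=read_camera("wrist");g=cv2.cvtColor(im,cv2.COLOR_BGR2GRAY).astype(float);yy,xx=np.mgrid[:480,:640]
for th in(45,60,75):
    out=[]
    for u in guess["wrist"]:
        for _ in range(4):
            w=(g<th)*(np.hypot(xx-u[0],yy-u[1])<13); u=np.array([(w*xx).sum(),(w*yy).sum()])/w.sum()
        out.append(u)
    f=fit(np.array([ray("wrist",u,12)[:2] for u in out]));print(th,f.x,f.cost,w.sum())
    print((place(f.x,M)-np.array([ray("wrist",u,12)[:2] for u in out])).round(1).tolist())
S=3;big=cv2.resize(im[120:350,180:430],None,fx=S*.8,fy=S*.8,interpolation=cv2.INTER_CUBIC)
for s in np.arange(0,221,11):
    u=(proj("wrist",np.array([*place(f.x,np.array(edge(s))),14]))-[180,120])*S*.8
    cv2.circle(big,tuple(int(v) for v in u),2,(0,0,255),-1)
for c in [(-95,-105),(95,-105),(95,105),(-95,105)]:
    u=(proj("wrist",np.array([*place(f.x,np.array(c)),8]))-[180,120])*S*.8
    cv2.circle(big,tuple(int(v) for v in u),3,(0,255,0),-1)
cv2.imwrite("pics/fit.png",big)
E
python3 m2.py
```

```text
45 [564.5 -98.1  -1.1] 6.142110300517684 165
[[0.8, 1.0], [0.4, 1.1], [0.2, 0.8], [-0.3, 0.0], [-0.5, -1.2], [-0.7, -3.1]]
60 [563.8 -97.2  -1.1] 3.9583761808452333 277
[[0.7, 1.0], [0.4, 0.9], [0.3, 0.8], [-0.2, -0.1], [-0.6, -1.0], [-0.5, -2.0]]
75 [563.5 -97.   -1.1] 3.2231542477151693 314
[[0.6, 0.7], [0.5, 0.8], [0.2, 0.8], [-0.4, 0.1], [-0.7, -0.9], [-0.2, -1.8]]
```

View pics/fit.png

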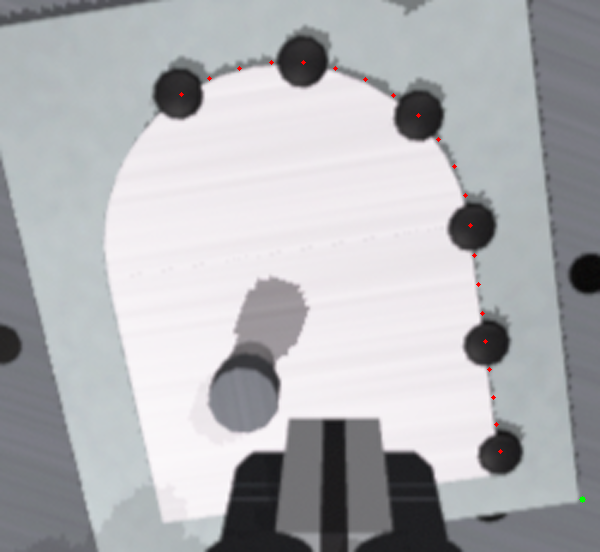

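The overlay's red dots sit on the tack centres and along the plate edge, so the fit is good to about 1 mm. Next are the numbers for the moves.

Run:
```python
from fit import *
np.set_printoptions(precision=2,suppress=True)
p=[563.7,-97.5,-1.069];s=observe();R=Rotation.from_quat(s["tool_rot"]).as_matrix()
W=lambda q:np.array([*place(p,np.array(edge(q))),45.])
t=s["tcp_pos"];print(s["time_s"],W(0),W(220));print((R.T@(W(0)-t)/40))
for k in range(5):
    print(k,np.array([R.T@(W(44*k+5.5*j)-W(44*k))/40 for j in range(1,9)])[:,:2].tolist().__str__() if 0 else np.array2string(np.array([R.T@(W(44*k+5.5*j)-W(44*k))/40 for j in range(1,9)])[:,:2],separator=","))
```

```text
3.5 [ 527.46 -191.52   45.  ] [613.9 -39.1  45. ]
[-2.36  1.58  5.13]
0 [[ 0.14,-0.02],
 [ 0.27,-0.04],
 [ 0.41,-0.07],
 [ 0.54,-0.09],
 [ 0.68,-0.11],
 [ 0.81,-0.13],
 [ 0.95,-0.16],
 [ 1.09,-0.18]]
1 [[ 0.14,-0.02],
 [ 0.27,-0.04],
 [ 0.41,-0.07],
 [ 0.54,-0.09],
 [ 0.68,-0.11],
 [ 0.81,-0.13],
 [ 0.95,-0.16],
 [ 1.09,-0.18]]
2 [[ 0.14,-0.02],
 [ 0.27,-0.06],
 [ 0.4 ,-0.11],
 [ 0.52,-0.16],
 [ 0.64,-0.23],
 [ 0.76,-0.31],
 [ 0.86,-0.39],
 [ 0.96,-0.49]]
3 [[ 0.09,-0.1 ],
 [ 0.17,-0.21],
 [ 0.24,-0.33],
 [ 0.31,-0.45],
 [ 0.36,-0.58],
 [ 0.4 ,-0.71],
 [ 0.43,-0.85],
 [ 0.44,-0.98]]
4 [[ 0.01,-0.14],
 [ 0.  ,-0.27],
 [-0.02,-0.41],
 [-0.05,-0.55],
 [-0.09,-0.68],
 [-0.14,-0.8 ],
 [-0.2 ,-0.93],
 [-0.27,-1.04]]
```

Emit:
apply_moves --steps '[[[-0.8,0.5,0.5,0],[-1.6,1.1,1.2,0],[-2.36,1.58,2.0,0],[-2.36,1.58,2.8,0],[-2.36,1.58,3.6,0],[-2.36,1.58,4.1,0],[-2.36,1.58,4.5,0],[-2.36,1.58,4.7,0],[-2.36,1.58,4.7,0],[-2.36,1.58,4.7,0]]]'

```text
time_s: 4.75
tcp_pos: [527.9, -191.5, 62.6]
tool_rot: [0.986, 0.169, 0.0, 0.0]
force: [0.6, -0.6, -0.4]
gripper_width: -0.1
gripper_force: 0.0
```

Run:
```python
from h import *
s=observe();print(s["time_s"],s["tcp_pos"],s["force"])
a=read_camera("wrist")[180:420,200:520];b=read_camera("side")[230:350,260:420]
cv2.imwrite("pics/t1.png",np.vstack([cv2.resize(a,(400,300)),cv2.resize(b,(400,300),interpolation=cv2.INTER_CUBIC)]))
```

```text
4.75 [ 527.90938661 -191.47450273   62.59524114] [ 0.59577508 -0.56204717 -0.42924404]
```

View pics/t1.png

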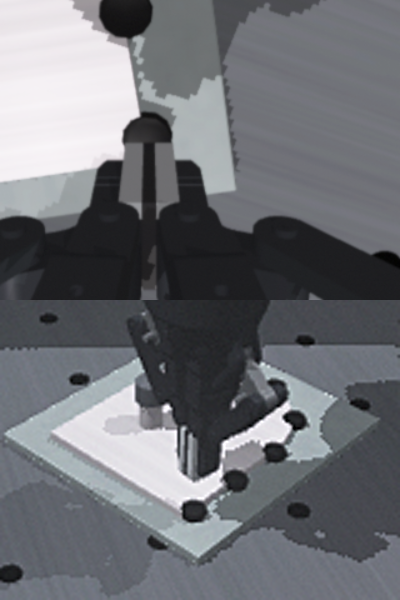

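The fingertips are centred over tack 1 in both views and the bolt is well clear. Descending to 10 mm above the tack, then following the row.

Emit:
apply_moves --steps '[[[0,0,0.2,0],[0,0,0.35,0],[0,0,0.44,0],[0,0,0.44,0],[0,0,0.44,0],[0,0,0.44,0]]]'

```text
time_s: 5.6
tcp_pos: [527.6, -191.4, 44.5]
tool_rot: [0.986, 0.169, 0.0, 0.0]
force: [-0.2, -0.1, 0.7]
gripper_width: 0.4
gripper_force: 0.0
```

Emit:
apply_moves --steps '[[[0.14,-0.02,0,0],[0.27,-0.04,0,0],[0.41,-0.07,0,0],[0.54,-0.09,0,0],[0.68,-0.11,0,0],[0.81,-0.13,0,0],[0.95,-0.16,0,0],[1.09,-0.18,0,0],[1.09,-0.18,0,0],[1.09,-0.18,0,0]]]'

```text
time_s: 6.85
tcp_pos: [566.1, -170.0, 44.3]
tool_rot: [0.986, 0.169, -0.0, -0.0]
force: [-1.1, 0.3, 0.4]
gripper_width: -0.2
gripper_force: 0.0
```

Emit:
apply_moves --steps '[[[0.14,-0.02,0,0],[0.27,-0.04,0,0],[0.41,-0.07,0,0],[0.54,-0.09,0,0],[0.68,-0.11,0,0],[0.81,-0.13,0,0],[0.95,-0.16,0,0],[1.09,-0.18,0,0],[1.09,-0.18,0,0],[1.09,-0.18,0,0]]]'

```text
time_s: 8.1
tcp_pos: [604.8, -148.7, 44.3]
tool_rot: [0.986, 0.169, -0.0, -0.0]
force: [-0.3, -0.8, -0.7]
gripper_width: -0.1
gripper_force: 0.0
```

Emit:
apply_moves --steps '[[[0.14,-0.02,0,0],[0.27,-0.06,0,0],[0.4,-0.11,0,0],[0.52,-0.16,0,0],[0.64,-0.23,0,0],[0.76,-0.31,0,0],[0.86,-0.39,0,0],[0.96,-0.49,0,0],[0.96,-0.49,0,0],[0.96,-0.49,0,0]]]'

```text
time_s: 9.35
tcp_pos: [634.6, -117.4, 44.4]
tool_rot: [0.986, 0.169, -0.0, 0.0]
force: [0.3, 0.1, 0.4]
gripper_width: -0.0
gripper_force: 0.0
```

Emit:
apply_moves --steps '[[[0.09,-0.1,0,0],[0.17,-0.21,0,0],[0.24,-0.33,0,0],[0.31,-0.45,0,0],[0.36,-0.58,0,0],[0.4,-0.71,0,0],[0.43,-0.85,0,0],[0.44,-0.98,0,0],[0.44,-0.98,0,0],[0.44,-0.98,0,0]]]'

```text
time_s: 10.6
tcp_pos: [638.2, -74.7, 44.4]
tool_rot: [0.986, 0.169, 0.0, 0.0]
force: [-0.2, 0.5, -0.5]
gripper_width: 0.2
gripper_force: 0.0
```

Emit:
apply_moves --steps '[[[0.01,-0.14,0,0],[0,-0.27,0,0],[-0.02,-0.41,0,0],[-0.05,-0.55,0,0],[-0.09,-0.68,0,0],[-0.14,-0.8,0,0],[-0.2,-0.93,0,0],[-0.27,-1.04,0,0],[-0.27,-1.04,0,0],[-0.27,-1.04,0,0]]]'

```text
time_s: 11.85
tcp_pos: [614.3, -39.1, 44.4]
tool_rot: [0.986, 0.169, 0.0, 0.0]
force: [-0.0, -0.2, 0.6]
gripper_width: 0.1
gripper_force: 0.0
```

Run:
```python
from h import *
s=observe();print(s["time_s"],s["tcp_pos"],s["force"])
a=read_camera("wrist")[180:420,200:520];b=read_camera("side")[230:350,260:420]
cv2.imwrite("pics/t6.png",np.vstack([cv2.resize(a,(400,300)),cv2.resize(b,(400,300),interpolation=cv2.INTER_CUBIC)]))
```

```text
11.85 [614.26344146 -39.05798702  44.43430689] [-0.01490373 -0.17407987  0.62776072]
```

View pics/t6.png

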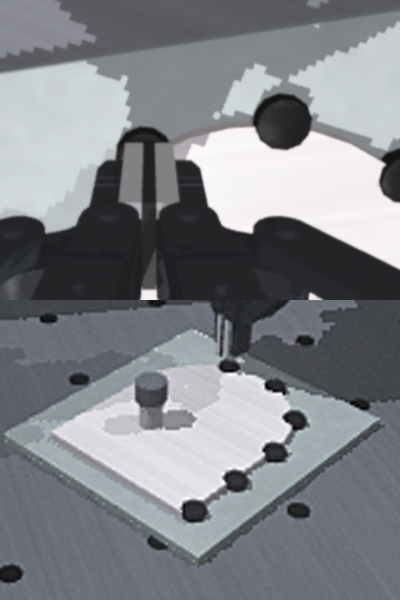

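The fingertips are just above tack 6 in both views, at about (145,140) in the wrist crop and (229,358) in the side crop. The workpiece and bolt haven't moved, so I'm handing in.

```bash
python3 -c "
from rig import *
print(hand_in())"
```

```text
the job is handed in; nothing more can be done
None
```

The dry run is done and handed in: the fingertips followed tacks 1 to 6 about 9–10 mm above the joint with no sign of contact, and finished pointing at tack 6 at about 12 s on the robot's clock.

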